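# Press the stuck crank pin out of the dough sheeter

### The arm

A 6-joint arm with a two-finger parallel gripper is mounted at the origin on the work surface. World frame = base frame: x ahead of the robot, y to its left, z up, the work surface at z = 0. Lengths are in m, angles in rad, forces in N, time in s.
With the tool pointing down it reaches from about 0.325 to 0.775 m from the base axis. Payload 5.5 kg.
Tool frame: the origin (TCP) lies midway between the tips of the shut fingers; the grasp point (between the pads) lies 19 mm behind it (robot.grip_point_offset is the distance from the TCP to the grasp point, in m); z points along the fingers, y is the line along which they close (so a half turn about z gives the same grasp; the last joint's range is limited). The gripper opens to 88 mm and grips with 3 to 60 N. Pads are 20 mm wide; open, the fingers measure 115 mm over their backs; the gripper's body (75 mm by 178 mm) begins 61 mm behind the grasp point.
Start: joints at [-1.401, 0.091, 1.231, -0, 1.82, -0.057], TCP at [0.135, -0.585, 0.223] pointing down, gripper open.
Joint ranges: [-2.87, 2.87], [-0.86, 2.18], [0.17, 2.46], [-1.51, 4.65], [0.06, 2.69], [-2.65, 2.65]. Speed limits (rad/s): [2.57, 2.57, 3.01, 3.14, 3.14, 3.14].

### API

Orientations are given as a rotation vector (axis times angle).
In Python, from workcell import robot gives the robot as it stands.
- The arm moves only by the shell command python3 -m creep 'ROWS' [OPENING] [FORCE]. ROWS is JSON, a list of rows, each a list of 6 numbers: the shift along the tool's x, y, z in m, then the turn, a rotation vector about the tool's x, y, z in rad. A call has 1 to 20 rows; each row is the pose to reach, as a shift and turn from the pose commanded when the call began, along the tool's axes at that moment; what a row does not reach only later rows make up. A row lasts 1/12 s, in which the tool goes at most 41.7 mm and 7.16 degrees, less where a joint would pass 70% of its speed; a pose out of reach is approached as far as the arm can. A call with a gripper value outside its range is refused whole. OPENING is the opening, from -1 (shut) to 1 (fully open), so that 0 is half open, set as the call begins (- or left out, the last holds). The fingers move at their own pace and stop on an object; FORCE is the grip in N (left out, the last holds). Time passes only in rows, so rows that repeat a pose let the fingers close. It gives the time, the measured TCP pose, the force, the opening and the grip force at its end, in the units of the state.
- robot.sense(): the state, without advancing time (a new reading comes with each control period).
- robot.capture(name): name is "scene" or "top" or "wrist"; returns the picture (400x640x3 uint8, red, green, blue); there is no depth.
- robot.calibration(name): a dict with "fx", "fy", "cx", "cy" (pixels), "rvec" (rotation vector, rad) and "tvec" (3), from world to camera coordinates, as OpenCV has them. Camera axes: x right, y down, z forward; pixel columns grow to the right and rows downward; lengths in m; the calibration is good to about 2 mm. A picture is of the moment at which its call begins: read the wrist's pose just before it. calibration takes no time and is no camera call; for the wrist camera it gives the pose at the moment of the call.
- robot.job_done(): hands the job in; it is judged then, once.
The state is a dict: "time_s": time; "qpos": joint angles; "dq": joint speeds; "joint_efforts": joint torques, N m; "tcp_pos": TCP position; "ee_rot": TCP orientation; "contact_force": force on the tool from outside, world axes, zero at the start; "wrist_torque": the same for the moment, N m; "finger_gap": opening from 0.0 (shut) to 1.0 (fully open); "gripper_force": force on a finger pad.
Only numpy, scipy, OpenCV 4.12 (cv2) and the standard library are available. Lean on these libraries where they do the work, as an engineer would, in place of code of your own. Each camera call takes 0.05 s, during which the arm holds its last target. There are 200 camera calls.

### The job

The pin that locks the crank of the hand dough sheeter to its shaft is stuck. Take the brass drift punch from the tool block, feel for the pin's hole in the top of the red crank hub and press the pin down with a slow, steady push until it comes up solid in the bench block below, never bearing on the sheeter with more than 35 N. Then stand the punch back in its own hole in the tool block, and leave everything else where it is.

Things in the scene. Friction and masses are not known exactly. Their poses are not given: they have to be found in the camera images.
- sheeter: Dough sheeter, fixed: white side frames, rollers, red crank. Origin on the table under the nominal middle of the crank hub; y runs along the shaft (115 mm up) away from the rollers, z up. The near side frame, 225 mm high, is 81 mm off at -y. The crank arm, level, goes 144 mm out along +x at y = 24 to 33 mm (8 mm more or less with the hub); its handle at x = 130 mm points to +y, to y = 118 mm. 
- hub_top (a point): Nominal middle of the red crank hub's flat top (32 mm in x, 44 in y, 132 mm above the table); axes as the sheeter's. The pin's hole, 8.5 mm wide, rim chamfered 1.5 mm, goes straight down. The shaft's thrust collar is off: shaft, hub and hole stand up to 8 mm to +y or -y of this point (in x on it), fast while worked on. The point does not follow the hub: find the hole by feel or eye.
- pin (a joint): How far the steel pin (7.4 mm thick, 30 mm long) is driven down, m. At 0 its upper end is 2 mm below the hub's top; it starts at 0 to 0.004. From 0.032 it is clear of the hub; at 0.036 it stands solid on the floor of the bench block's slot. It stays where left. It takes 12 N to move, and 1.5 N more for each 10 mm/s.
- punch: Brass drift punch, loose, about 120 g, 140 mm long, standing upright, tip down, in one of the three holes of the tool block. Origin at the centre of the tip's end, z up along the punch. Tip 6 mm thick and 45 mm long, then a square shoulder and a body 14 mm thick from 45 to 140 mm. It stands with the shoulder on the block's top, the tip hanging in the hole.
- rack: Dark wooden tool block, fixed, 60 mm in x, 176 mm in y, 60 mm high, origin at the middle of its underside. Three 9 mm holes right through it, rims chamfered 1 mm, at y = -60, 0 and 60 mm on its middle line; which punch stands in which hole varies.
- pin_punch: Thin dark steel punch with a blue band, 14 mm thick body, 130 mm long, standing in the tool block in the same way; stays there. Origin at its tip.
- centre_punch: Short bright steel punch with a green band, 14 mm thick body, 115 mm long, standing in the tool block in the same way; stays there. Origin at its tip.
- rolling_pin: Wooden rolling pin, 60 mm thick, 440 mm long, lying along its x; stays there. Origin under its middle.
- bowl: Small glass bowl, 116 mm wide, 58 mm high; stays there. Origin under its middle.
- hammer: Hammer lying along its x, 240 mm long; stays there.
- mitten: Mitten-shaped steel biscuit cutter, about 85 by 85 mm, 24 mm high; stays there. Origin under its middle.
- snowflake: Star-shaped steel biscuit cutter, 84 mm wide, 24 mm high; stays there. Origin under its middle.

How it is judged:
By the outcome, as a careful person would: the job done as asked, in the order asked, and still so for the second after the job is handed in, with the robot touching nothing.
It also fails if it takes over 67 s, if anything falls off the work surface, if the arm or the gripper's body presses on something with over 40 N, if the wrist force passes 120 N, or if a joint passes its speed limit or range.

## Working session

There is one attempt and no reset: what is moved stays moved. The work goes in short steps, Python scripts to look and compute and a shell command to move; the robot and the scene stay as the last step left them, time stands still between calls to the robot, and variables do not carry over. Pictures are saved under pics/ and viewed, at most 10 in all, crops included, and the job is handed in when it is done.

```bash
mkdir -p pics; ls
python3 - <<'E'
from workcell import robot
import cv2,numpy as np
ims=[robot.capture(n) for n in("scene","top")]
for n,i in zip(("scene","top"),ims): cv2.imwrite(f"pics/{n}0.png",i[:,:,::-1])
cv2.imwrite("pics/both.png",np.vstack([i for i in ims])[:,:,::-1])
for n in("scene","top","wrist"): print(n,robot.calibration(n))
s=robot.sense();print(s)
E
```

```text
pics
scene {'fx': 447.83492408297417, 'fy': 447.83492408297417, 'cx': 324.62726061947785, 'cy': 199.57395275935414, 'rvec': array([ 1.9806086 ,  1.35516136, -0.56349658]), 'tvec': array([-0.37978073, -0.22273549,  1.24414941])}
top {'fx': 387.16389927981913, 'fy': 387.16389927981913, 'cx': 322.03588100979965, 'cy': 200.6754463858213, 'rvec': array([ 2.18574794, -2.13825201,  0.17924251]), 'tvec': array([0.17389885, 0.53603362, 0.95242052])}
wrist {'fx': 332.7048189535484, 'fy': 332.7048189535484, 'cx': 316.23969670618345, 'cy': 197.32037866005683, 'rvec': array([-2.26974454,  1.80608774,  0.26851476]), 'tvec': array([-0.60092556, -0.03401097,  0.39127926])}
{'time_s': 0.1, 'qpos': array([-1.40068595e+00,  9.17962432e-02,  1.23176088e+00,  2.04324257e-05,
        1.81981793e+00, -5.66890900e-02]), 'dq': array([ 0.0004711 , -0.0014024 , -0.00289768, -0.00115121, -0.00202199,
       -0.0001078 ]), 'joint_efforts': array([ 2.88825977e-03, -4.47857308e+01, -4.07568526e+01,  7.00956630e-02,
        2.84185389e-02, -1.13372560e-04]), 'tcp_pos': array([ 0.13488146, -0.58436417,  0.22161496]), 'ee_rot': array([-3.11964452e+00, -3.55299054e-01,  1.27558319e-04]), 'contact_force': array([-0.65379691,  0.59306473, -0.5145688 ]), 'wrist_torque': array([-0.01904033, -0.02187574, -0.01231753]), 'gripper_force': 0.0, 'finger_gap': 1.001207515830318}
```

View pics/scene0.png

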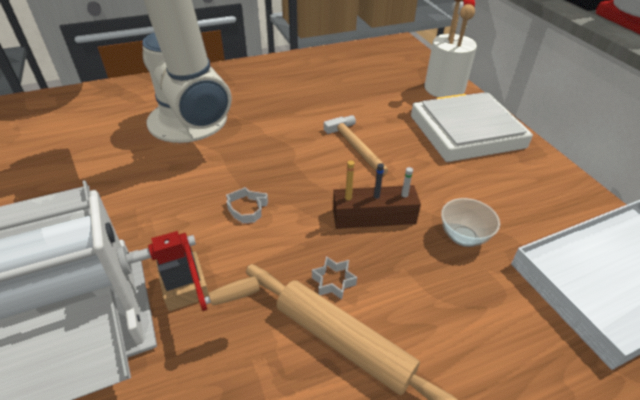

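View pics/top0.png

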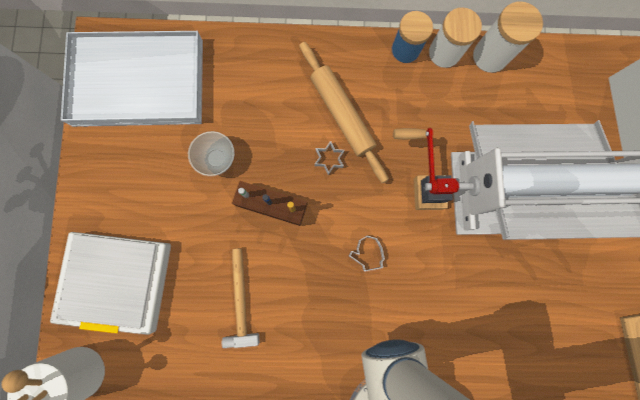

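The scene view shows the brass punch at about (350,165-200), at one end of the rack. The top view shows it at (291,205), with the red hub at (443,185) and the crank arm running up-image (world +x).

```bash
cat > h.py <<'E'
import cv2,numpy as np
from scipy.spatial.transform import Rotation as R
from workcell import robot
def ray(c,u,v):
    M=R.from_rotvec(c["rvec"]).as_matrix()
    return -M.T@c["tvec"], M.T@np.array([(u-c["cx"])/c["fx"],(v-c["cy"])/c["fy"],1])
def onplane(c,u,v,z):
    o,d=ray(c,u,v); return o+d*(z-o[2])/d[2]
def proj(c,p):
    q=R.from_rotvec(c["rvec"]).apply(p)+c["tvec"]; return np.array([c["fx"]*q[0]/q[2]+c["cx"],c["fy"]*q[1]/q[2]+c["cy"]])
def blobs(m,amin=15):
    n,l,s,c=cv2.connectedComponentsWithStats(m.astype(np.uint8))
    return [(s[i][:5],c[i].round(1)) for i in range(1,n) if s[i][4]>=amin],l
def tool(dw): # world vector -> tool axes
    return R.from_rotvec(robot.sense()["ee_rot"]).inv().apply(dw)
E
python3 - <<'E'
from h import *
t=cv2.imread("pics/top0.png");s=cv2.imread("pics/scene0.png")
ct=robot.calibration("top");cs=robot.calibration("scene")
ht=cv2.cvtColor(t,cv2.COLOR_BGR2HSV)
H,S,V=cv2.split(ht)
red=((H<6)|(H>174))&(S>180)&(V>90)
for b in blobs(red)[0]: print("red",b)
sub=ht[195:215,280:300]; 
br=(H>15)&(H<30)&(S>130)&(V>150)
for b in blobs(br,6)[0]: print("brass",b, onplane(ct,*b[1],.155))
dark=(V<75)&(S>60)
for b in blobs(dark,300)[0]: print("dark",b)
hs=cv2.cvtColor(s,cv2.COLOR_BGR2HSV);H,S,V=cv2.split(hs)
for b in blobs((H>15)&(H<30)&(S>130)&(V>120),20)[0]: print("brass scene",b)
print("brass base top", onplane(ct,291,205,.155), "hub",onplane(ct,443,185,.132),onplane(ct,431,130,.12))
E
python3 -c "
import cv2
t=cv2.imread('pics/top0.png');s=cv2.imread('pics/scene0.png')
import numpy as np
a=cv2.resize(t[120:240,400:520],(400,400),interpolation=2);b=cv2.resize(t[170:240,225:325],(400,280),interpolation=2);c=cv2.resize(s[150:240,325:425],(400,310))[:310]
o=np.zeros((590,800,3),np.uint8);o[:400,:400]=a;o[:280,400:]=b;o[280:590,400:]=c;cv2.imwrite('pics/crop1.png',o)"
```

```text
red (array([427, 128,  32,  66, 593], dtype=int32), array([438.5, 173. ]))
brass (array([510,   3,  14,   6,  26], dtype=int32), array([516. ,   5.6])) [ 1.00736671 -0.27526004  0.155     ]
brass (array([524,   4,   3,   5,   8], dtype=int32), array([525.2,   5.4])) [ 1.00880614 -0.29811677  0.155     ]
brass (array([531,   7,   4,   3,   6], dtype=int32), array([532.7,   7.7])) [ 1.00343005 -0.31641085  0.155     ]
brass (array([457,   9,   5,   7,  17], dtype=int32), array([458.9,  12.1])) [ 0.98462942 -0.13383636  0.155     ]
brass (array([462,   9,   4,   2,   6], dtype=int32), array([463.3,   9.7])) [ 0.99137154 -0.14481609  0.155     ]
brass (array([449,  13,   8,   8,  22], dtype=int32), array([451.6,  17. ])) [ 0.9710775  -0.11561858  0.155     ]
brass (array([463,  12,   4,   3,   6], dtype=int32), array([464.5,  12.8])) [ 0.98332621 -0.14750709  0.155     ]
brass (array([502,  12,  32,  17, 149], dtype=int32), array([516.6,  19. ])) [ 0.9720009  -0.27497108  0.155     ]
brass (array([529,  12,  11,   5,  19], dtype=int32), array([533.8,  13.5])) [ 0.98815937 -0.31827564  0.
[... 6502 characters left out ...]
type=int32), array([237., 326.])) [0.24198961 0.36416858 0.155     ]
brass (array([  3, 378,   8,   7,  22], dtype=int32), array([  6.5, 380.7])) [0.12646986 0.82949341 0.155     ]
brass (array([ 12, 379,   4,   3,   6], dtype=int32), array([ 13.5, 379.8])) [0.12838027 0.81563689 0.155     ]
brass (array([  3, 386,   8,   6,  17], dtype=int32), array([  6.8, 388.5])) [0.11134325 0.82692433 0.155     ]
brass scene (array([347, 160,   8,   9,  53], dtype=int32), array([350.5, 163.7]))
brass scene (array([346, 171,   8,  28, 165], dtype=int32), array([349.2, 183.7]))
brass base top [0.5038962  0.25765307 0.155     ] hub [ 0.56209203 -0.09291077  0.132     ] [ 0.69816716 -0.07105052  0.12      ]
```

View pics/crop1.png

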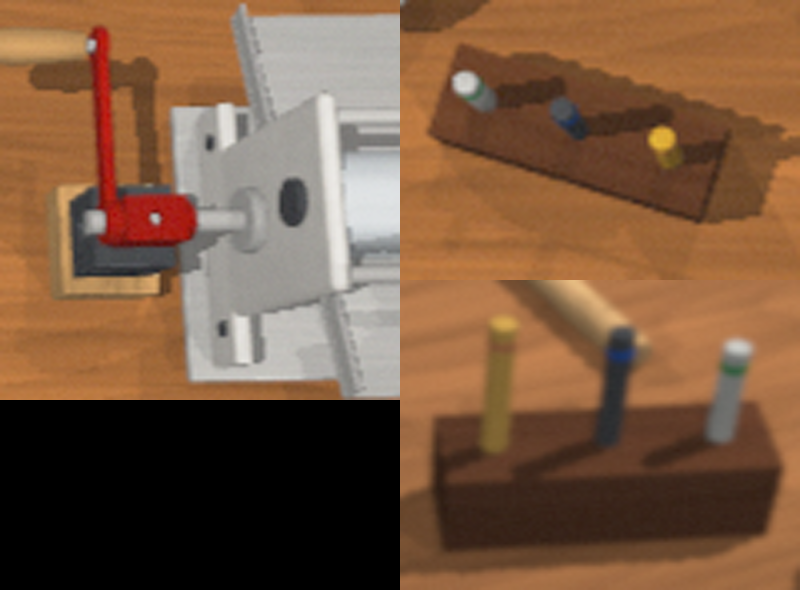

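The crop shows the hub with the hole/pin as a light dot at about (446.5,185) in the top image. The punches run brass, blue, green from right to left.

```bash
cat >> h.py <<'E'
def delta(p,yaw): # target TCP (world), tool-down with tool-x at yaw -> shift and turn in tool axes
    s=robot.sense(); A=R.from_rotvec(s["ee_rot"])
    B=R.from_matrix(np.array([[np.cos(yaw),np.sin(yaw),0],[np.sin(yaw),-np.cos(yaw),0],[0,0,-1]]))
    return np.r_[A.inv().apply(np.array(p)-s["tcp_pos"]),(A.inv()*B).as_rotvec()].round(4)
E
python3 - <<'E'
from h import *
ct=robot.calibration("top");cs=robot.calibration("scene");cw=robot.calibration("wrist")
def tri(a,b):
    o1,d1=ray(ct,*a);o2,d2=ray(cs,*b)
    d1/=np.linalg.norm(d1);d2/=np.linalg.norm(d2)
    t=np.linalg.lstsq(np.c_[d1,-d2],o2-o1,rcond=None)[0]
    return (o1+d1*t[0]+o2+d2*t[1])/2,np.linalg.norm(o1+d1*t[0]-o2-d2*t[1])
print("top of brass",tri((290.3,205),(350.5,161.5)))
g=onplane(ct,241.7,191.2,.13); b=onplane(ct,290.3,205,.155); print(g,b)
yaw=np.arctan2(*(g-b)[[1,0]]);print("rack yaw-90",np.degrees(yaw)-90)
hole=onplane(ct,446.5,185.1,.129);print("hole",hole)
print("shaft dir",onplane(ct,428.5,186.5,.115),onplane(ct,472,184.5,.115))
s=robot.sense();A=R.from_rotvec(s["ee_rot"])
M=R.from_rotvec(cw["rvec"]).as_matrix()
print("cam in tool",A.inv().apply(-M.T@cw["tvec"]-s["tcp_pos"]),A.inv().apply(M[2]))
print(delta([.505,.258,.27],yaw))
E
```

```text
top of brass (array([0.50397606, 0.25949683, 0.15503803]), np.float64(0.0006270930196669465))
[0.53628955 0.37287936 0.13      ] [0.50385944 0.25920819 0.155     ]
rack yaw-90 -15.923318285151026
hole [ 0.5626297  -0.10219864  0.129     ]
shaft dir [ 0.56082235 -0.06400723  0.115     ] [ 0.56826932 -0.1684638   0.115     ]
cam in tool [ 0.08038171  0.00144519 -0.16197864] [-2.89464185e-01  3.24846622e-04  9.57188790e-01]
[ 0.5501 -0.7376 -0.047  -0.0015 -0.0011 -1.0661]
```

```bash
python3 -m creep '[[0.03,-0.03,-0.05,0,0,-0.1],[0.06,-0.07,-0.06,0,0,-0.2],[0.55,-0.738,-0.06,0,0,-1.066],[0.55,-0.738,-0.06,0,0,-1.066],[0.55,-0.738,-0.06,0,0,-1.066],[0.55,-0.738,-0.06,0,0,-1.066],[0.55,-0.738,-0.06,0,0,-1.066],[0.55,-0.738,-0.06,0,0,-1.066],[0.55,-0.738,-0.06,0,0,-1.066],[0.55,-0.738,-0.06,0,0,-1.066],[0.55,-0.738,-0.06,0,0,-1.066],[0.55,-0.738,-0.06,0,0,-1.066],[0.55,-0.738,-0.06,0,0,-1.066],[0.55,-0.738,-0.06,0,0,-1.066],[0.55,-0.738,-0.06,0,0,-1.066],[0.55,-0.738,-0.06,0,0,-1.066],[0.55,-0.738,-0.06,0,0,-1.066],[0.55,-0.738,-0.06,0,0,-1.066],[0.55,-0.738,-0.06,0,0,-1.066],[0.55,-0.738,-0.06,0,0,-1.066]]' 0 40
python3 -c "
from h import *
print(delta([.504,.2595,.27],np.radians(74.08)))"
```

```text
time_s: 1.77
tcp_pos: [0.4632, 0.1635, 0.2808]
ee_rot: [2.507, 1.893, -0.0]
contact_force: [0.9, 0.2, -0.3]
finger_gap: 0.503
gripper_force: 0.0
[ 1.035e-01  1.300e-02  1.080e-02 -1.000e-04  3.000e-04  5.000e-04]
```

```bash
python3 -m creep '[[0.03,0.004,0.003,0,0,0],[0.07,0.009,0.007,0,0,0],[0.1,0.012,0.01,0,0,0],[0.1,0.012,0.01,0,0,0],[0.1,0.012,0.01,0,0,0]]'
python3 - <<'E'
from h import *
c=robot.calibration("wrist");im=robot.capture("wrist");cv2.imwrite("pics/w1.png",im[:,:,::-1])
print(proj(c,[.504,.2595,.155]),proj(c,[.504,.2595,.06]),robot.sense()["tcp_pos"])
H,S,V=cv2.split(cv2.cvtColor(im,cv2.COLOR_RGB2HSV))
for b in blobs((H>18)&(H<30)&(S>130)&(V>120),100)[0]: print(b)
E
```

```text
time_s: 2.18
tcp_pos: [0.5018, 0.2551, 0.2692]
ee_rot: [-2.505, -1.895, 0.006]
contact_force: [-0.6, -0.5, 0.7]
finger_gap: 0.497
gripper_force: 0.0
[316.0897277  186.17266384] [316.30966366 164.30556013] [0.50177493 0.25407948 0.2702949 ]
(array([314, 160,  12,  15, 129], dtype=int32), array([319.4, 166.8]))
(array([313, 177,  15,  16, 184], dtype=int32), array([319.8, 185.1]))
(array([403, 303,  20,  65, 499], dtype=int32), array([415.3, 335.8]))
(array([ 415,  386,  121,   14, 1050], dtype=int32), array([475.5, 390.9]))
```

View pics/w1.png

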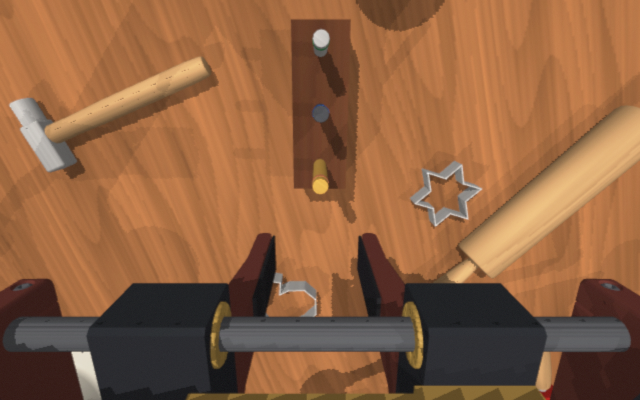

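The wrist view shows the brass punch's top at (320,184), about 4 px right of the prediction, with the gripper aligned to the rack.

Run:
```python
from h import *
c=robot.calibration("wrist")
p=onplane(c,320,184.5,.155);print(p,onplane(c,319.3,163,.06),robot.sense()["tcp_pos"])
p=.7*p+.3*np.array([.504,.2595,.155]);print(p)
print(delta([p[0],p[1],.091],np.radians(74.08)),delta([p[0],p[1],.18],np.radians(74.08)))
```

```text
[0.50775835 0.25875199 0.155     ] [0.5079648  0.25887705 0.06      ] [0.50177493 0.25407948 0.2702949 ]
[0.50663084 0.25897639 0.155     ]
[ 0.0063  0.0036  0.1793 -0.0014  0.0017  0.0007] [ 0.0062  0.0035  0.0903 -0.0014  0.0017  0.0007]
```

```bash
python3 -m creep '[[0.006,0.0035,0.03,0,0,0],[0.006,0.0035,0.06,0,0,0],[0.006,0.0035,0.09,0,0,0],[0.006,0.0035,0.12,0,0,0],[0.006,0.0035,0.15,0,0,0],[0.006,0.0035,0.17,0,0,0],[0.006,0.0035,0.179,0,0,0],[0.006,0.0035,0.179,0,0,0],[0.006,0.0035,0.179,0,0,0]]' 
python3 -m creep '[[0,0,0,0,0,0],[0,0,0,0,0,0],[0,0,0,0,0,0],[0,0,0,0,0,0],[0,0,0,0,0,0],[0,0,0,0,0,0]]' -1 20
```

```text
time_s: 2.98
tcp_pos: [0.5074, 0.2582, 0.0936]
ee_rot: [2.508, 1.891, 0.002]
contact_force: [-0.1, -0.1, 0.9]
finger_gap: 0.503
gripper_force: 0.0
time_s: 3.48
tcp_pos: [0.5073, 0.259, 0.0928]
ee_rot: [2.507, 1.892, 0.001]
contact_force: [-0.1, -0.3, 1.6]
finger_gap: 0.155
gripper_force: 20.0
```

```bash
python3 -m creep '[[0,0,0,0,0,0],[0,0,-0.01,0,0,0],[0,0,-0.025,0,0,0],[0,0,-0.045,0,0,0],[0,0,-0.07,0,0,0],[0,0,-0.1,0,0,0],[0,0,-0.13,0,0,0],[0,0,-0.16,0,0,0],[0,0,-0.175,0,0,0],[0,0,-0.175,0,0,0],[0,0,-0.175,0,0,0]]' -1 58
python3 - <<'E'
from h import *
s=robot.sense();print(s["tcp_pos"],s["contact_force"],s["finger_gap"])
print("hover",delta([.5626,-.102,.262],np.radians(92)))
print("view",delta([.50,-.03,.262],np.radians(92)))
E
```

```text
time_s: 4.4
tcp_pos: [0.5073, 0.259, 0.2677]
ee_rot: [2.508, 1.892, 0.002]
contact_force: [-0.3, -0.4, -2.2]
finger_gap: 0.149
gripper_force: 58.0
[0.50725324 0.25897379 0.26773943] [-0.26922094 -0.43198659 -2.20556454] 0.14868866751779267
hover [-0.3319  0.1523  0.0056  0.0011 -0.0007 -0.3129]
view [-0.2799  0.0723  0.0056  0.0011 -0.0007 -0.3129]
```

```bash
python3 -m creep '[[-0.03,0.015,0,0,0,-0.04],[-0.07,0.035,0,0,0,-0.1],[-0.11,0.055,0,0,0,-0.16],[-0.15,0.075,0,0,0,-0.22],[-0.19,0.095,0,0,0,-0.28],[-0.23,0.115,0,0,0,-0.313],[-0.26,0.13,0,0,0,-0.313],[-0.272,0.135,0,0,0,-0.313],[-0.272,0.135,0,0,0,-0.313],[-0.272,0.135,0,0,0,-0.313],[-0.272,0.135,0,0,0,-0.313]]'
python3 - <<'E'
from h import *
c=robot.calibration("wrist");im=robot.capture("wrist");cv2.imwrite("pics/w2.png",im[:,:,::-1])
s=robot.sense();print(s["tcp_pos"],s["contact_force"])
A=R.from_rotvec(s["ee_rot"])
print("tip pred",proj(c,s["tcp_pos"]+A.apply([0,0,.078])),"hole pred",proj(c,[.5626,-.102,.131]))
print({k:np.round(v,5).tolist() for k,v in c.items()})
E
```

```text
time_s: 5.32
tcp_pos: [0.5617, -0.039, 0.2655]
ee_rot: [-2.18, -2.258, 0.002]
contact_force: [-0.7, -0.3, -1.7]
finger_gap: 0.157
gripper_force: 58.0
[ 0.56184216 -0.03854725  0.26601168] [-0.4910703  -0.13800315 -1.33236975]
tip pred [315.20233572 204.19197697] hole pred [314.22566834 248.04747995]
{'fx': 332.70482, 'fy': 332.70482, 'cx': 316.2397, 'cy': 197.32038, 'rvec': [-2.84778, -0.05011, -0.00414], 'tvec': [-0.56037, -0.10509, 0.41614]}
```

View pics/w2.png

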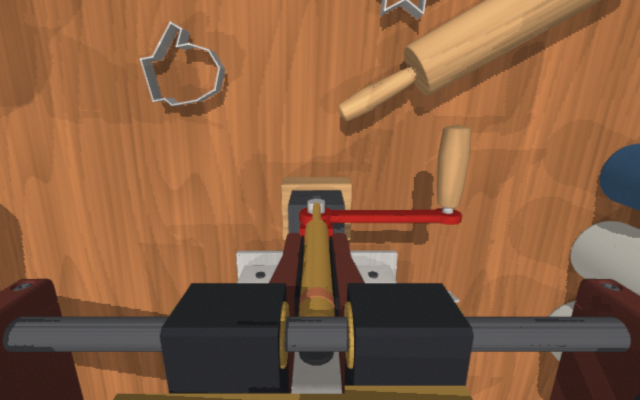

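The wrist view has the tip at (316,204) and hides the hub behind the punch. The shaft end is at (316,205) and the arm runs level to (460,216). I'll go just past the hub to see its top in front of the punch.

```bash
python3 -m creep '[[-0.03,0,0,0,0,0],[-0.06,0,0,0,0,0],[-0.085,0,0,0,0,0],[-0.098,0,0,0,0,0],[-0.098,0,0,0,0,0],[-0.098,0,0,0,0,0],[-0.098,0,0,0,0,0]]'
python3 - <<'E'
from h import *
c=robot.calibration("wrist");im=robot.capture("wrist")
cv2.imwrite("pics/w3.png",cv2.resize(im[100:250,240:440,::-1],(800,600),interpolation=cv2.INTER_CUBIC))
s=robot.sense();print(s["tcp_pos"],s["contact_force"])
A=R.from_rotvec(s["ee_rot"])
print("tip pred",proj(c,s["tcp_pos"]+A.apply([0,0,.078])),"hole pred",proj(c,[.5626,-.102,.131]))
np.savez("w3.npz",**c)
H,S,V=cv2.split(cv2.cvtColor(im,cv2.COLOR_RGB2HSV))
red=((H<6)|(H>174))&(S>180)&(V>60)
for b in blobs(red,100)[0]: print(b)
E
```

```text
time_s: 5.95
tcp_pos: [0.5658, -0.1361, 0.2672]
ee_rot: [-2.18, -2.261, -0.001]
contact_force: [0.4, -0.7, -2.0]
finger_gap: 0.149
gripper_force: 58.0
[ 0.5657708  -0.13604356  0.26730841] [ 0.20998152  0.57014039 -1.58832717]
tip pred [314.94083384 204.50237411] hole pred [312.92328983 148.16349833]
(array([ 297,  110,  176,   70, 3699], dtype=int32), array([347.4, 133.3]))
```

View pics/w3.png

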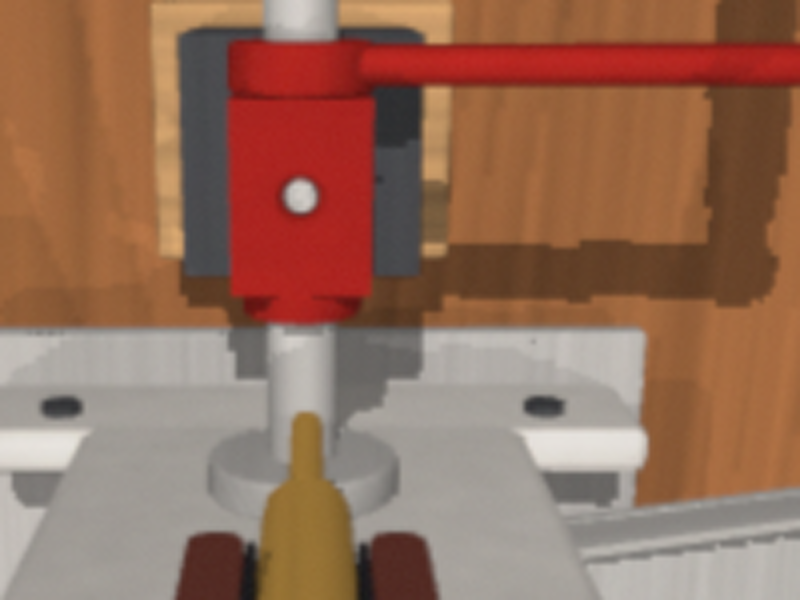

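The crop shows the hub's top with the hole and pin at crop (301,196), i.e. pixel (315,149). The punch tip is at crop (307,415), i.e. about (316.5,206).

Run:
```python
from h import *
c=dict(np.load("w3.npz"))
s=robot.sense();print(s["tcp_pos"])
h=onplane(c,315,148.8,.1295);h2=onplane(c,315.2,149.1,.132)
zt=s["tcp_pos"][2]-.078
t=onplane(c,316.5,206.3,zt)
print(h,h2,t,t-s["tcp_pos"])
d=h-t;d[2]=0
print("move",tool(d).round(4), "tip above hub",zt-.132, "tool z world",R.from_rotvec(s["ee_rot"]).apply([0,0,1]))
```

```text
[ 0.5657708  -0.13604356  0.26730841]
[ 0.5644841 -0.1027285  0.1295   ] [ 0.56466633 -0.10261523  0.132     ] [ 0.5670152  -0.13739417  0.18930841] [ 0.0012444  -0.00135062 -0.078     ]
move [ 0.0347 -0.0012  0.    ] tip above hub 0.05730840939026538 tool z world [ 1.33578999e-04  5.38157308e-04 -9.99999846e-01]
```

```bash
python3 -m creep '[[0.015,-0.0006,0,0,0,0],[0.0347,-0.0012,0,0,0,0],[0.0347,-0.0012,0.02,0,0,0],[0.0347,-0.0012,0.04,0,0,0],[0.0347,-0.0012,0.047,0,0,0],[0.0347,-0.0012,0.047,0,0,0],[0.0347,-0.0012,0.047,0,0,0],[0.0347,-0.0012,0.047,0,0,0]]'
python3 - <<'E'
from h import *
c=robot.calibration("wrist");im=robot.capture("wrist")
cv2.imwrite("pics/w4.png",cv2.resize(im[130:250,240:400,::-1],(800,600),interpolation=cv2.INTER_CUBIC))
s=robot.sense();print(s["tcp_pos"],s["contact_force"])
print("hole pred",proj(c,[.5645,-.1027,.1295]),"tip",proj(c,s["tcp_pos"]+[.0012,-.0013,-.078]))
np.savez("w4.npz",**c)
E
```

```text
time_s: 6.67
tcp_pos: [0.5636, -0.1027, 0.2217]
ee_rot: [2.181, 2.259, 0.002]
contact_force: [-0.3, -0.4, -1.6]
finger_gap: 0.153
gripper_force: 58.0
[ 0.56367384 -0.10292714  0.2218763 ] [-1.21223075 -0.43017426 -1.07951853]
hole pred [315.95780423 198.97021084] tip [316.41015474 206.49706395]
```

View pics/w4.png

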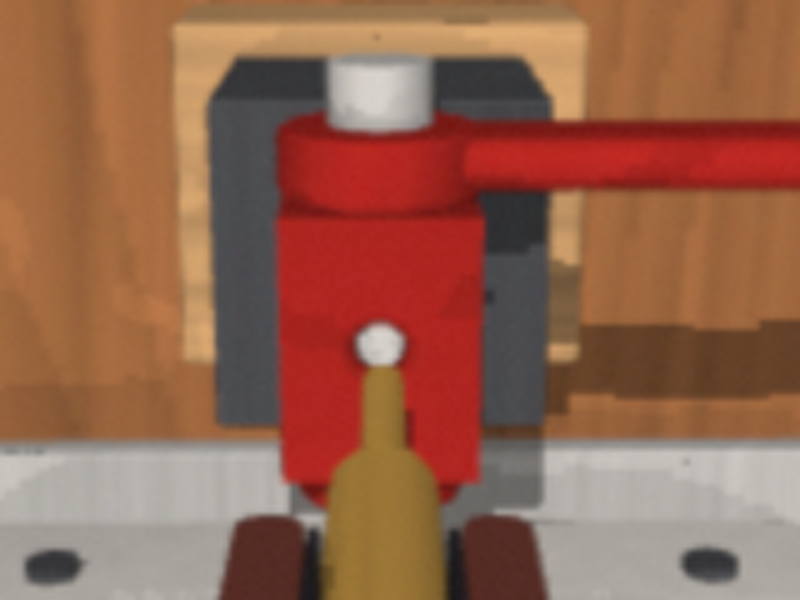

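The crop shows the tip's end just on the near side of the hole, with the hole at crop (380,345) and the tip's edge at (383,366). It is centred in x and needs about 1.5 mm more in +y.

```bash
python3 -m creep '[[0.0015,-0.0003,0,0,0,0],[0.0015,-0.0003,0.004,0,0,0],[0.0015,-0.0003,0.008,0,0,0],[0.0015,-0.0003,0.009,0,0,0],[0.0015,-0.0003,0.01,0,0,0],[0.0015,-0.0003,0.0105,0,0,0],[0.0015,-0.0003,0.011,0,0,0],[0.0015,-0.0003,0.011,0,0,0]]'
python3 -m creep '[[0,0,0.0005,0,0,0],[0,0,0.001,0,0,0],[0,0,0.0015,0,0,0],[0,0,0.002,0,0,0],[0,0,0.002,0,0,0]]'
```

```text
time_s: 7.38
tcp_pos: [0.5629, -0.1016, 0.2091]
ee_rot: [-2.182, -2.26, 0.0]
contact_force: [0.1, 1.4, -1.5]
finger_gap: 0.15
gripper_force: 58.0
time_s: 7.8
tcp_pos: [0.5629, -0.1015, 0.2071]
ee_rot: [-2.182, -2.26, 0.0]
contact_force: [0.2, 0.3, -2.8]
finger_gap: 0.155
gripper_force: 58.0
```

```bash
python3 -m creep '[[0,0,0.0005,0,0,0],[0,0,0.001,0,0,0],[0,0,0.0015,0,0,0],[0,0,0.002,0,0,0],[0,0,0.002,0,0,0]]'
python3 -m creep '[[0,0,0.0005,0,0,0],[0,0,0.001,0,0,0],[0,0,0.0015,0,0,0],[0,0,0.002,0,0,0]]'
```

```text
time_s: 8.22
tcp_pos: [0.5629, -0.1016, 0.2055]
ee_rot: [2.182, 2.26, 0.0]
contact_force: [0.1, -0.2, -0.1]
finger_gap: 0.147
gripper_force: 58.0
time_s: 8.55
tcp_pos: [0.563, -0.1016, 0.2052]
ee_rot: [2.181, 2.259, 0.002]
contact_force: [-3.5, 1.8, 9.2]
finger_gap: 0.152
gripper_force: 58.0
```

```bash
python3 -m creep '[[0,0,0.0005,0,0,0],[0,0,0.001,0,0,0],[0,0,0.0015,0,0,0],[0,0,0.002,0,0,0]]'
python3 -c "from h import *;s=robot.sense();print(s['contact_force'],s['tcp_pos'],s['wrist_torque'])"
```

```text
time_s: 8.88
tcp_pos: [0.563, -0.1016, 0.2042]
ee_rot: [2.18, 2.258, 0.003]
contact_force: [-3.0, 0.7, 11.3]
finger_gap: 0.15
gripper_force: 58.0
[-3.00227102  0.66578913 11.34302786] [ 0.5630273  -0.10157604  0.20422094] [0.16641226 0.8666181  0.01721615]
```

```bash
python3 -m creep '[[0,-0.0002,0.0005,0,0,0],[0,-0.0004,0.001,0,0,0],[0,-0.0006,0.0015,0,0,0],[0,-0.0006,0.002,0,0,0],[0,-0.0006,0.0025,0,0,0],[0,-0.0006,0.003,0,0,0],[0,-0.0006,0.0035,0,0,0],[0,-0.0006,0.004,0,0,0],[0,-0.0006,0.0045,0,0,0],[0,-0.0006,0.005,0,0,0]]'
```

```text
time_s: 9.72
tcp_pos: [0.5628, -0.1016, 0.1995]
ee_rot: [2.179, 2.257, 0.004]
contact_force: [-2.6, 0.9, 11.2]
finger_gap: 0.154
gripper_force: 58.0
```

```bash
python3 -m creep '[[0,-0.0002,0.0005,0,0,0],[0,-0.0004,0.001,0,0,0],[0,-0.0004,0.0015,0,0,0],[0,-0.0004,0.002,0,0,0],[0,-0.0004,0.0025,0,0,0],[0,-0.0004,0.003,0,0,0],[0,-0.0004,0.0035,0,0,0],[0,-0.0004,0.004,0,0,0],[0,-0.0004,0.0045,0,0,0],[0,-0.0004,0.005,0,0,0],[0,-0.0004,0.0055,0,0,0],[0,-0.0004,0.006,0,0,0],[0,-0.0004,0.0065,0,0,0],[0,-0.0004,0.007,0,0,0],[0,-0.0004,0.0075,0,0,0],[0,-0.0004,0.008,0,0,0],[0,-0.0004,0.0085,0,0,0],[0,-0.0004,0.009,0,0,0],[0,-0.0004,0.0095,0,0,0],[0,-0.0004,0.01,0,0,0]]'
```

```text
time_s: 11.38
tcp_pos: [0.5627, -0.1016, 0.1896]
ee_rot: [2.179, 2.257, 0.004]
contact_force: [-1.8, 2.1, 10.8]
finger_gap: 0.152
gripper_force: 58.0
```

```bash
python3 -m creep '[[0,0,0.0005,0,0,0],[0,0,0.001,0,0,0],[0,0,0.0015,0,0,0],[0,0,0.002,0,0,0],[0,0,0.0025,0,0,0],[0,0,0.003,0,0,0],[0,0,0.0035,0,0,0],[0,0,0.004,0,0,0],[0,0,0.0045,0,0,0],[0,0,0.005,0,0,0],[0,0,0.0055,0,0,0],[0,0,0.006,0,0,0],[0,0,0.0065,0,0,0],[0,0,0.007,0,0,0],[0,0,0.0075,0,0,0],[0,0,0.008,0,0,0],[0,0,0.0085,0,0,0],[0,0,0.009,0,0,0],[0,0,0.0095,0,0,0],[0,0,0.01,0,0,0]]'
python3 -m creep '[[0,0,0.0005,0,0,0],[0,0,0.001,0,0,0],[0,0,0.0015,0,0,0],[0,0,0.002,0,0,0],[0,0,0.0025,0,0,0],[0,0,0.003,0,0,0]]'
```

```text
time_s: 13.05
tcp_pos: [0.5627, -0.1016, 0.1795]
ee_rot: [2.179, 2.257, 0.004]
contact_force: [-1.3, 1.5, 11.3]
finger_gap: 0.152
gripper_force: 58.0
time_s: 13.55
tcp_pos: [0.5627, -0.1016, 0.1766]
ee_rot: [2.179, 2.257, 0.004]
contact_force: [-1.6, 1.0, 11.8]
finger_gap: 0.151
gripper_force: 58.0
```

```bash
python3 -m creep '[[0,0,0.0005,0,0,0],[0,0,0.001,0,0,0],[0,0,0.0015,0,0,0],[0,0,0.002,0,0,0],[0,0,0.0025,0,0,0]]'
python3 -m creep '[[0,0,0.0003,0,0,0],[0,0,0.0006,0,0,0],[0,0,0.0009,0,0,0],[0,0,0.0012,0,0,0]]'
```

```text
time_s: 13.97
tcp_pos: [0.5627, -0.1016, 0.174]
ee_rot: [2.179, 2.257, 0.004]
contact_force: [-1.4, 0.4, 11.2]
finger_gap: 0.152
gripper_force: 58.0
time_s: 14.3
tcp_pos: [0.5627, -0.1016, 0.1728]
ee_rot: [2.179, 2.257, 0.004]
contact_force: [-2.4, 1.4, 10.9]
finger_gap: 0.149
gripper_force: 58.0
```

```bash
python3 -m creep '[[0,0,0.0003,0,0,0],[0,0,0.0006,0,0,0],[0,0,0.0009,0,0,0],[0,0,0.0012,0,0,0]]'
python3 -m creep '[[0,0,0.0003,0,0,0],[0,0,0.0006,0,0,0],[0,0,0.0009,0,0,0],[0,0,0.0012,0,0,0]]'
```

```text
time_s: 14.63
tcp_pos: [0.5627, -0.1016, 0.1715]
ee_rot: [2.179, 2.257, 0.004]
contact_force: [-2.1, 0.9, 10.5]
finger_gap: 0.154
gripper_force: 58.0
time_s: 14.97
tcp_pos: [0.5628, -0.1016, 0.1714]
ee_rot: [2.179, 2.257, 0.005]
contact_force: [-3.5, 0.6, 16.3]
finger_gap: 0.156
gripper_force: 58.0
```

```bash
python3 -m creep '[[0,0,0.0003,0,0,0],[0,0,0.0006,0,0,0],[0,0,0.0009,0,0,0],[0,0,0.0009,0,0,0],[0,0,0.0009,0,0,0],[0,0,0.0009,0,0,0]]'
```

```text
time_s: 15.47
tcp_pos: [0.5628, -0.1017, 0.1713]
ee_rot: [2.178, 2.256, 0.006]
contact_force: [-3.3, 1.5, 17.1]
finger_gap: 0.151
gripper_force: 58.0
```

```bash
python3 -m creep '[[0,0,0.0003,0,0,0],[0,0,0.0006,0,0,0],[0,0,0.001,0,0,0],[0,0,0.001,0,0,0]]'
```

```text
time_s: 15.8
tcp_pos: [0.5629, -0.1017, 0.1712]
ee_rot: [2.178, 2.256, 0.006]
contact_force: [-4.9, 1.6, 19.9]
finger_gap: 0.152
gripper_force: 58.0
```

```bash
python3 -m creep '[[0,0,-0.002,0,0,0],[0,0,-0.006,0,0,0],[0,0,-0.015,0,0,0],[0,0,-0.03,0,0,0],[0,0,-0.045,0,0,0],[0,0,-0.06,0,0,0],[0,0,-0.08,0,0,0],[0,0,-0.1,0,0,0],[0,0,-0.1,0,0,0],[0,0,-0.1,0,0,0]]'
python3 - <<'E'
from h import *
c=robot.calibration("wrist");im=robot.capture("wrist")
s=robot.sense();print(s["tcp_pos"],s["contact_force"],s["finger_gap"])
cv2.imwrite("pics/w5.png",cv2.resize(im[130:280,220:420,::-1],(800,600),interpolation=cv2.INTER_CUBIC))
print("over rack",delta([.5073,.259,.26],np.radians(74.08)))
E
```

```text
time_s: 16.63
tcp_pos: [0.5623, -0.1017, 0.2658]
ee_rot: [2.181, 2.259, 0.001]
contact_force: [0.8, 0.2, -1.6]
finger_gap: 0.153
gripper_force: 58.0
[ 0.56190124 -0.10161236  0.26415954] [-0.84320915  0.70508107 -1.4899876 ] 0.14951897346128756
over rack [ 3.623e-01 -4.200e-02  4.300e-03 -9.000e-04 -1.000e-04  3.128e-01]
```

View pics/w5.png

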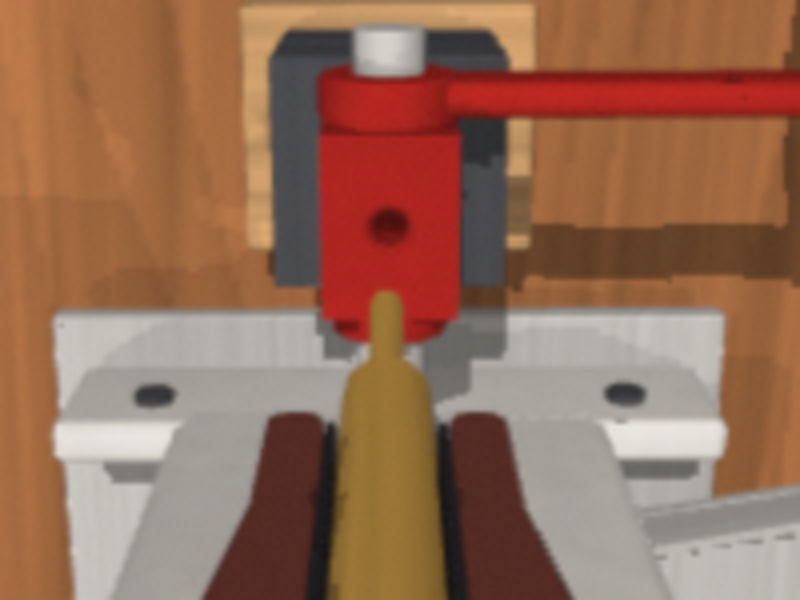

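The crop shows the hole dark and empty. The tip sits at pixel (316.5,202.7), the same as before pushing, so the grasp has not shifted. I'll return to the rack.

```bash
python3 -m creep '[[0.03,-0.003,0,0,0,0.03],[0.07,-0.008,0,0,0,0.08],[0.11,-0.013,0,0,0,0.13],[0.15,-0.017,0,0,0,0.18],[0.19,-0.022,0,0,0,0.23],[0.23,-0.027,0,0,0,0.28],[0.27,-0.031,0,0,0,0.313],[0.31,-0.036,0,0,0,0.313],[0.345,-0.04,0,0,0,0.313],[0.3625,-0.042,0,0,0,0.313],[0.3625,-0.042,0.003,0,0,0.313],[0.3625,-0.042,0.003,0,0,0.313],[0.3625,-0.042,0.003,0,0,0.313]]'
python3 - <<'E'
from h import *
s=robot.sense();print(s["tcp_pos"])
print(delta([.5073,.259,.16],np.radians(74.08)))
E
```

```text
time_s: 17.77
tcp_pos: [0.507, 0.2583, 0.2604]
ee_rot: [-2.508, -1.892, 0.005]
contact_force: [0.4, -0.3, -1.1]
finger_gap: 0.15
gripper_force: 58.0
[0.50700823 0.25832719 0.26035963]
[ 0.001   0.0003  0.1004 -0.0019  0.0024 -0.0006]
```

```bash
python3 -m creep '[[0.0008,0.0003,0.03,0,0,0],[0.0008,0.0003,0.06,0,0,0],[0.0008,0.0003,0.085,0,0,0],[0.0008,0.0003,0.105,0,0,0],[0.0008,0.0003,0.112,0,0,0],[0.0008,0.0003,0.112,0,0,0],[0.0008,0.0003,0.112,0,0,0],[0.0008,0.0003,0.112,0,0,0]]'
python3 - <<'E'
from h import *
c=robot.calibration("wrist");im=robot.capture("wrist")
s=robot.sense();print(s["tcp_pos"],s["contact_force"])
cv2.imwrite("pics/w6.png",cv2.resize(im[130:250,240:400,::-1],(800,600),interpolation=cv2.INTER_CUBIC))
print("hole pred at .06",proj(c,[.5073+.0012,.259-.0013,.06]))
print(delta([.5073,.259,.138],np.radians(74.08)))
E
```

```text
time_s: 18.43
tcp_pos: [0.5087, 0.2597, 0.1523]
ee_rot: [2.508, 1.891, 0.005]
contact_force: [-0.5, -0.4, -1.2]
finger_gap: 0.153
gripper_force: 58.0
[0.50869681 0.25989554 0.15248148] [ 0.07124954  0.12988119 -0.9477114 ]
hole pred at .06 [314.73715248 201.92011873]
[-0.0013 -0.0011  0.0145  0.0027 -0.0021 -0.0007]
```

View pics/w6.png

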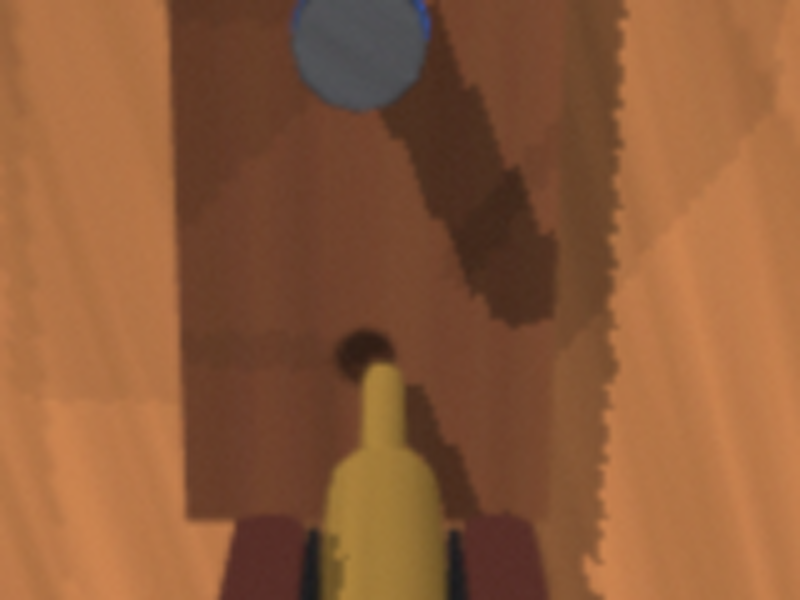

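The crop shows the empty hole at crop (365,353) and the tip at (383,366), so the tip must go a few mm towards tool -y.

Run:
```python
from h import *
c=robot.calibration("wrist")
h=onplane(c,240+365/5-.4,130+353/5-.4,.0595);t=onplane(c,240+383/5-.4,206.5,.0744)
d=h-t;d[2]=0;print(h,t,tool(d),robot.sense()["tcp_pos"])
```

```text
[0.50725951 0.25959808 0.0595    ] [0.50988239 0.25843413 0.0744    ] [ 3.97961454e-04 -2.84180653e-03 -6.86423831e-06] [0.50869681 0.25989554 0.15248148]
```

```bash
python3 -m creep '[[-0.0004,-0.0023,0,0,0,0],[-0.0004,-0.0023,0.004,0,0,0],[-0.0004,-0.0023,0.008,0,0,0],[-0.0004,-0.0023,0.011,0,0,0],[-0.0004,-0.0023,0.012,0,0,0],[-0.0004,-0.0023,0.013,0,0,0],[-0.0004,-0.0023,0.014,0,0,0],[-0.0004,-0.0023,0.014,0,0,0]]'
python3 -m creep '[[0,0,0.0005,0,0,0],[0,0,0.001,0,0,0],[0,0,0.0015,0,0,0],[0,0,0.002,0,0,0],[0,0,0.0025,0,0,0],[0,0,0.003,0,0,0],[0,0,0.003,0,0,0]]'
```

```text
time_s: 19.15
tcp_pos: [0.5053, 0.2601, 0.1359]
ee_rot: [-2.508, -1.892, 0.001]
contact_force: [-0.0, 0.3, -1.2]
finger_gap: 0.152
gripper_force: 58.0
time_s: 19.73
tcp_pos: [0.5053, 0.2601, 0.133]
ee_rot: [-2.508, -1.892, 0.0]
contact_force: [0.5, 0.3, -1.0]
finger_gap: 0.154
gripper_force: 58.0
```

```bash
python3 -m creep '[[0,0,0.001,0,0,0],[0,0,0.002,0,0,0],[0,0,0.003,0,0,0],[0,0,0.004,0,0,0],[0,0,0.005,0,0,0],[0,0,0.006,0,0,0]]'
python3 -c "from h import *;s=robot.sense();print(s['contact_force'],s['tcp_pos'],s['wrist_torque'])"
```

```text
time_s: 20.23
tcp_pos: [0.5054, 0.2601, 0.1271]
ee_rot: [-2.508, -1.892, 0.0]
contact_force: [0.8, -0.2, -1.6]
finger_gap: 0.149
gripper_force: 58.0
[ 0.77469835 -0.16705273 -1.5659673 ] [0.50537109 0.26014456 0.12705677] [-0.01493586 -0.05715138 -0.0502365 ]
```

```bash
python3 -m creep '[[0,0.0005,0.002,0,0,0],[0,0.0008,0.004,0,0,0],[0,0.0008,0.006,0,0,0],[0,0.0008,0.008,0,0,0],[0,0.0008,0.01,0,0,0],[0,0.0008,0.012,0,0,0],[0,0.0008,0.014,0,0,0],[0,0.0008,0.016,0,0,0],[0,0.0008,0.018,0,0,0],[0,0.0008,0.02,0,0,0],[0,0.0008,0.022,0,0,0],[0,0.0008,0.024,0,0,0],[0,0.0008,0.026,0,0,0],[0,0.0008,0.028,0,0,0],[0,0.0008,0.03,0,0,0],[0,0.0008,0.03,0,0,0]]'
python3 -m creep '[[0,0,0.001,0,0,0],[0,0,0.002,0,0,0],[0,0,0.003,0,0,0],[0,0,0.003,0,0,0]]'
```

```text
time_s: 21.57
tcp_pos: [0.506, 0.2598, 0.0966]
ee_rot: [-2.508, -1.892, 0.001]
contact_force: [0.3, -0.1, -1.7]
finger_gap: 0.149
gripper_force: 58.0
time_s: 21.9
tcp_pos: [0.5061, 0.2599, 0.094]
ee_rot: [-2.508, -1.892, 0.0]
contact_force: [0.3, 0.6, -1.7]
finger_gap: 0.153
gripper_force: 58.0
```

```bash
python3 -m creep '[[0,0,0.0005,0,0,0],[0,0,0.001,0,0,0],[0,0,0.0015,0,0,0],[0,0,0.0018,0,0,0],[0,0,0.0018,0,0,0]]'
python3 -c "from h import *;s=robot.sense();print(s['contact_force'],s['tcp_pos'],s['wrist_torque'])"
```

```text
time_s: 22.32
tcp_pos: [0.5062, 0.26, 0.0928]
ee_rot: [2.508, 1.892, 0.001]
contact_force: [-1.6, -0.4, 1.5]
finger_gap: 0.157
gripper_force: 58.0
[-1.62453328 -0.38325916  1.45719828] [0.50622269 0.2599539  0.09284241] [-0.11879912  0.15182119 -0.02049277]
```

```bash
python3 -m creep '[[0,0,0,0,0,0],[0,0,0,0,0,0],[0,0,0,0,0,0],[0,0,0,0,0,0],[0,0,0,0,0,0],[0,0,0,0,0,0]]' 0 20
python3 -m creep '[[0,0,-0.01,0,0,0],[0,0,-0.03,0,0,0],[0,0,-0.06,0,0,0],[0,0,-0.09,0,0,0],[0,0,-0.12,0,0,0],[0,0,-0.15,0,0,0],[0,0,-0.17,0,0,0],[-0.03,0,-0.18,0,0,0],[-0.03,0,-0.18,0,0,0],[-0.03,0,-0.18,0,0,0]]'
python3 - <<'E'
from h import *
a=robot.capture("scene")[140:240,315:435,::-1];b=robot.capture("wrist")[:,:,::-1]
a=cv2.resize(a,(480,400));b=cv2.resize(b[:250,200:450],(320,320))
o=np.zeros((400,800,3),np.uint8);o[:,:480]=a;o[:320,480:]=b
cv2.imwrite("pics/end.png",o)
s=robot.sense();print(s["tcp_pos"],s["contact_force"],s["dq"].round(3))
E
```

```text
time_s: 22.82
tcp_pos: [0.5062, 0.2599, 0.0924]
ee_rot: [-2.508, -1.892, -0.0]
contact_force: [-0.4, -0.9, 0.3]
finger_gap: 0.494
gripper_force: 0.0
time_s: 23.65
tcp_pos: [0.4982, 0.2306, 0.2745]
ee_rot: [2.508, 1.89, 0.005]
contact_force: [0.2, 0.9, 0.4]
finger_gap: 0.501
gripper_force: 0.0
[0.49785284 0.23126052 0.27208499] [ 0.29595906  0.82045468 -1.01039925] [ 0.009  0.017  0.012 -0.     0.002 -0.002]
```

View pics/end.png

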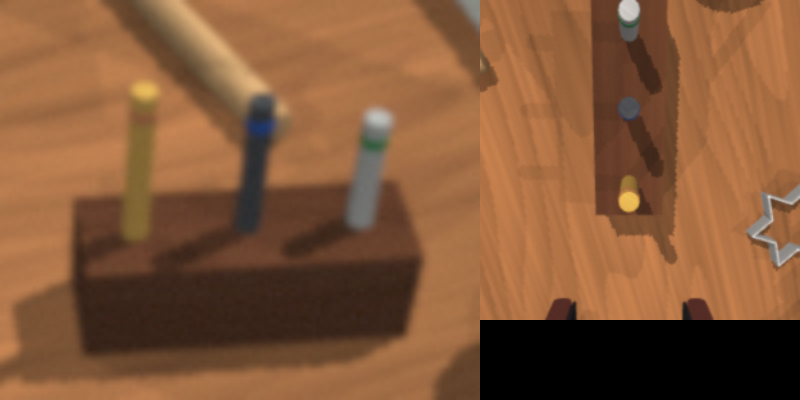

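The picture shows the brass punch standing upright in its own hole (left end in the scene view), the other two punches in place and the gripper clear.

```bash
python3 -c "
from workcell import robot
print(robot.job_done())"
```

```text
the job is handed in; nothing more can be done
None
```

The pin is pressed down until it came up solid in the bench block (wrist readings reached about 20 N, under the 35 N limit). The brass punch is back upright in its own hole, the gripper is clear, and the job was handed in at about 24 s.

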